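# Pick a steel utility box from the back of a parts drawer

## Task

Pick this item for an order: pull the cabinet's top drawer smoothly all the way out to its stop, take the open galvanised steel box from the back row and set it down gently, flat on its base (open side up), in the blue order tray. Then push the drawer fully shut without slamming it. Leave the grey plastic fitting in the drawer, and do not disturb the carton, the can or the pipe elbow on the bench.

Things in the scene. Friction and masses are not known exactly. Their poses are not given: they have to be found in the camera images.
- cabinet: Grey steel bench-top parts cabinet with two blue drawers one above the other; 220 mm deep, 320 wide, 144 high, fixed. Origin at bench level under the middle of its front (the shut drawers' front face, facing the robot); own x points from front to back, own y to the left, and the drawers slide out along its own -x. Nothing stands on its flat top.
- top_drawer (a joint): How far the top drawer is out, in m: 0 fully shut, 0.173 at its outer stop; it starts up to 10 mm ajar. About 1.6 kg, drags with 2 to 4 N, stays where it is left. From the front: 12 mm panel, a 36 mm deep row of small fittings fixed in bays (not above the walls), then the back row of two compartments, which clears the cabinet's front only at the stop.
- back_row (a point): Middle of the back row on the top drawer's floor, 81 mm above the bench; moves with the drawer, 156 mm behind the handle bar. The two compartments, left and right of it, each measure 130 mm along the cabinet's x by 140 along its y; a 3 mm divider between them. Walls and dividers end 42 mm above this floor, the drawer's front panel 60 mm above it.
- top_drawer_handle (a point): Middle of the top drawer's handle: a level steel bar, 10 mm thick, 110 mm long along the cabinet's y, centre line 40 mm out from the drawer front (35 mm free finger gap behind it), 120 mm above the bench and 24 mm below the cabinet's top. Moves with the drawer. The bottom drawer's like handle is 62 mm straight below.
- steel_box: Galvanised steel electrical utility box: bright metal, open-topped, 102 mm long (own x), 54 wide (own y), 38 high, walls 3 mm, about 0.17 kg. Origin at the middle of its underside, own z up. It starts in the left or right back compartment of the top drawer, open side up, its length along the drawer's travel within 0.2 rad, with finger room along both long sides.
- conduit_body: Grey plastic conduit fitting with a screwed cover and one round hub: 107 mm long (own x), 46 wide (own y), 38 high, 0.12 kg, in the other back compartment. Origin at its underside. It stays in the drawer.
- tray: Blue plastic open order tray, loose on the bench beside the cabinet's drawers, to the left or the right; 200 mm long (own x) by 150 wide (own y) by 45 high outside, walls and floor 4 mm, 0.6 kg, empty. Origin at the middle of its underside.
- carton: Closed brown cardboard carton, 170 (own x) by 120 (own y) by 100 mm high, 1.8 kg, on the bench on the other side from the tray; bystander. Origin at the middle of its underside.
- can: Upright metal can with a blue band, 72 mm across and 105 high, on the bench at the left (+y) of the cabinet; bystander. Origin at the middle of its underside.
- elbow: Grey plastic 90-degree conduit elbow, about 110 by 110 mm and 36 high, lying on the bench at the right (-y) of the cabinet; bystander. Origin at bench level near its middle.
There are look-alikes about, which are no part of the job. Leave any pink, red or yellow look-alike of the tray alone.

How it is judged:
By the outcome, as a careful person would: the job done as asked, in the order asked, and still so for the second after the job is handed in, with the robot touching nothing.
It also fails if it takes over 67 s, if anything falls off the work surface, if the arm or the gripper's body presses on something with over 40 N, if the wrist force passes 120 N, or if a joint passes its speed limit or range.

## Robot

A 6-joint arm with a two-finger parallel gripper is mounted at the origin on the work surface. World frame = base frame: x ahead of the robot, y to its left, z up, the work surface at z = 0. Lengths are in mm, angles in rad, forces in N, time in s.
With the tool pointing down it reaches from about 300 to 825 mm from the base axis. Payload 5.4 kg.
Tool frame: the origin (TCP) lies at the very end of the fingers, on their centre line; the grasp point (between the pads) lies 19 mm behind it (bot.grasp_offset is the distance from the TCP to the grasp point, in mm); z points along the fingers, x is the direction in which the jaws open and shut, and the axes are right-handed (so a half turn about z gives the same grasp; the last joint's range is limited). The gripper opens to 92 mm and grips with 3 to 60 N. Pads are 20 mm wide; open, the fingers measure 128 mm over their backs; the gripper's body (75 mm by 189 mm) begins 69 mm behind the grasp point.
Start: joints at [0.956, 0.158, 1.597, -0, 1.386, -0.21], TCP at [226.463, 528.508, 214.601] pointing down, gripper open.
Joint ranges: [-2.91, 2.91], [-0.94, 2.29], [0.18, 2.7], [-1.29, 4.43], [0.17, 2.64], [-3, 3]. Speed limits (rad/s): [2.57, 2.57, 3.14, 3.14, 3.14, 3.14].

## Interface

Orientations are given as a unit quaternion [w, x, y, z].
In Python, from bench import monitor, optics, order, boxes_of, spot_point, bot gives the robot as it stands.
- The arm moves only by the shell command python3 -m creep 'ROWS' [OPENING]. ROWS is JSON, a list of rows, each a list of 2 entries, a list of its own where there are three numbers: the shift along the world's x, y, z in cm, then the turn, a rotation vector about the world's x, y, z in degrees. A call has exactly 8 rows; each row is the pose to reach, as a shift and turn from the pose commanded when the call began; what a row does not reach only later rows make up. A row lasts 1/8 s, in which the tool goes at most 62.5 mm and 10.7 degrees, less where a joint would pass 70% of its speed; a pose out of reach is approached as far as the arm can. A call with a gripper value outside its range is refused whole. OPENING is the closure, from 0 (fully open) to 1 (shut), set as the call begins (- or left out, the last holds). The fingers move at their own pace and stop on an object; the grip force is fixed at half the most. Time passes only in rows, so rows that repeat a pose let the fingers close, or fill a call up. It gives the time, the measured TCP pose, the force and the opening at its end, in the units of the state.
- monitor.state(): the state, without advancing time (a new reading comes with each control period).
- optics.capture(name): name is "side" or "top"; returns (picture, depth): 480x640x3 uint8, red, green, blue; 480x640 float32, mm along the optical axis (not along the pixel's ray), 0 where there is no reading.
- optics.camera_model(name): a dict with "vfov" (degrees; the focal length in pixels is half the picture's height over the tangent of half this angle, whatever the lens; pixels are square), "cx", "cy" (the principal point, pixels), "R" (3x3) and "t" (3): a world point X has camera coordinates R X + t. Camera axes: x right, y down, z forward; pixel columns grow to the right and rows downward; lengths in mm; the calibration is good to about 2 mm. A picture is of the moment at which its call begins. camera_model takes no time and is no camera call.
- order.close_job(): hands the job in, once; it reports no verdict.
Trained networks look in the newest picture that a camera, given by its name, has taken for a name from the list of things; names that differ only in an ending like _2 or _b are one class to them, and where a whole thing is asked for, a point or a joint stands for the part that bears it (a point fixed in the world has none). Each returns a list of dicts, best first, with "score" (0 to 1); they miss things now and then, are a little off and sometimes report something else, mostly with a low value. They report only what shows in the picture. A call takes as long as a camera call. They do not tell look-alikes from the thing itself.
- boxes_of(camera, target): "point" ([column, row] in pixels, amid what is visible of it).
- spot_point(camera, target): "point" ([column, row] in pixels: a listed point, or the origin of a listed thing).
The state is a dict: "clock": time; "joints": joint angles; "joint_velocities": joint speeds; "joint_efforts": joint torques, N m; "eef_pos": TCP position; "tool_rot": TCP orientation; "contact_force": force on the tool from outside, world axes, zero at the start; "ft_torque": the same for the moment, N m; "grip_width": opening from 0.0 (shut) to 1.0 (fully open).
Only numpy, scipy, OpenCV 4.12 (cv2) and the standard library are available. Lean on these libraries where they do the work, as an engineer would, in place of code of your own. Each camera call takes 0.05 s, during which the arm holds its last target. There are 200 camera calls.

## Working session

There is one attempt and no reset: what is moved stays moved. The work goes in short steps, Python scripts to look and compute and a shell command to move; the robot and the scene stay as the last step left them, time stands still between calls to the robot, and variables do not carry over. Pictures are saved under pics/ and viewed, about 8 in all and at most 12, crops included, and the job is handed in when it is done.

```bash
ls; mkdir -p pics
cat > h.py <<'E'
import numpy as np, cv2
from bench import monitor, optics, order, boxes_of, spot_point, bot
def cap(n):
    p,d=optics.capture(n); return p,d,optics.camera_model(n)
def w(m,u,v,z):
    f=240/np.tan(np.radians(m['vfov'])/2)
    c=np.array([(u-m['cx'])/f*z,(v-m['cy'])/f*z,z]); R=np.array(m['R']); return R.T@(c-np.array(m['t']))
def wz(m,u,v,Z):
    R=np.array(m['R']);o=-R.T@np.array(m['t']); r=w(m,u,v,1.)-o; return o+r*(Z-o[2])/r[2]
def cloud(m,d):
    f=240/np.tan(np.radians(m['vfov'])/2); v,u=np.indices(d.shape)
    c=np.stack([(u-m['cx'])/f*d,(v-m['cy'])/f*d,d],-1); return (c-np.array(m['t']))@np.array(m['R'])
def save(n,p): cv2.imwrite('pics/'+n,p[...,::-1])
E
python3 - <<'E'
from h import *
P=[]
for n in('top','side'):
    p,d,m=cap(n);P.append(p)
    save(n+'0.png',p)
    print(n,m['vfov'],{k:v for k,v in m.items() if k not in('R','t')},np.round(np.array(m['R']),2).tolist(),np.round(m['t']))
    for t in('cabinet','top_drawer_handle','back_row','steel_box','conduit_body','tray','carton','can','elbow'):
        for r in spot_point(n,t)[:3]:
            u,v=r['point'];i,j=int(np.clip(v,0,479)),int(np.clip(u,0,639))
            print(t,round(r['score'],2),np.round([u,v]),np.round(w(m,u,v,d[i,j])))
print(monitor.state())
E
```

```text
pics
top 53.60134168474348 {'vfov': 53.60134168474348, 'cx': 315.6130155419764, 'cy': 237.60040865901087} [[0.03, -1.0, -0.02], [-1.0, -0.03, -0.05], [0.05, 0.02, -1.0]] [  -6.  478. 1062.]
cabinet 0.61 [309. 162.] [653.  26.   2.]
top_drawer_handle 0.61 [307. 172.] [605.  26. 124.]
tray 0.72 [487. 236.] [ 490. -380.    5.]
tray 0.64 [454. 375.] [ 179. -311.    3.]
tray 0.63 [253. 310.] [309. 145.   3.]
carton 0.83 [160. 244.] [451. 330. 101.]
can 0.64 [183. 137.] [686. 300.  72.]
elbow 0.69 [474. 140.] [ 713. -353.   -1.]
side 54.85539158322119 {'vfov': 54.85539158322119, 'cx': 314.3103008520253, 'cy': 239.67061614899802} [[0.97, -0.26, 0.02], [-0.11, -0.46, -0.88], [0.23, 0.85, -0.48]] [-447.  135. 1106.]
cabinet 0.82 [376. 255.] [651.  37.   3.]
top_drawer_handle 0.62 [364. 220.] [600.  22. 124.]
conduit_body 0.34 [472. 347.] [ 706. -361.    1.]
tray 0.95 [250. 250.] [314. 143.   4.]
tray 0.73 [212. 376.] [ 178. -315.    4.]
tray 0.64 [332. 306.] [ 463. -158.    4.]
carton 0.75 [283. 217.] [443. 310.  17.]
can 0.92 [352. 210.] [672. 305.  18.]
elbow 0.92 [475. 346.] [ 717. -356.   -1.]
{'clock': 1.0, 'joints': array([ 9.55898674e-01,  1.58409261e-01,  1.59705153e+00,  3.84557571e-06,
        1.38619390e+00, -2.10105043e-01]), 'joint_velocities': array([-0.00212106, -0.00048694,  0.00061293, -0.0003092 ,  0.00034898,
       -0.0011695 ]), 'joint_efforts': array([ 6.11901305e-04, -3.85593796e+01, -3.22362828e+01,  7.00003398e-02,
        3.09353590e-02, -2.48280662e-05]), 'eef_pos': array([226.44944464, 528.48974552, 214.57009573]), 'tool_rot': array([ 9.53939520e-06,  8.34813987e-01,  5.50532111e-01, -2.95731040e-05]), 'contact_force': array([-0.04660183,  1.00845801, -0.2438796 ]), 'ft_torque': array([ 0.02636608,  0.07311606, -0.03342469]), 'grip_width': 1.0028569887318843}
```

View pics/top0.png

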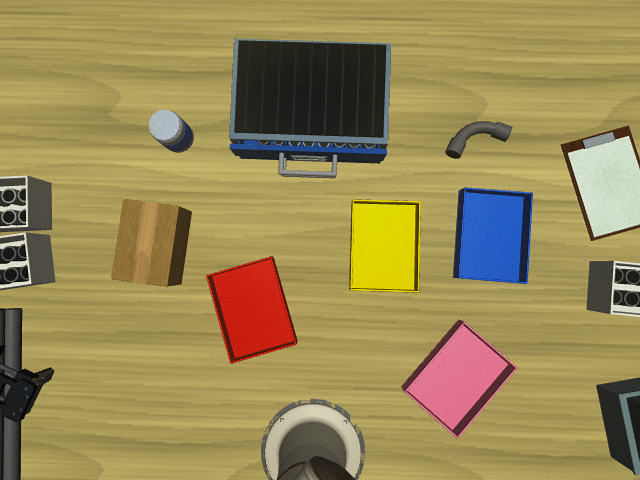

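View pics/side0.png

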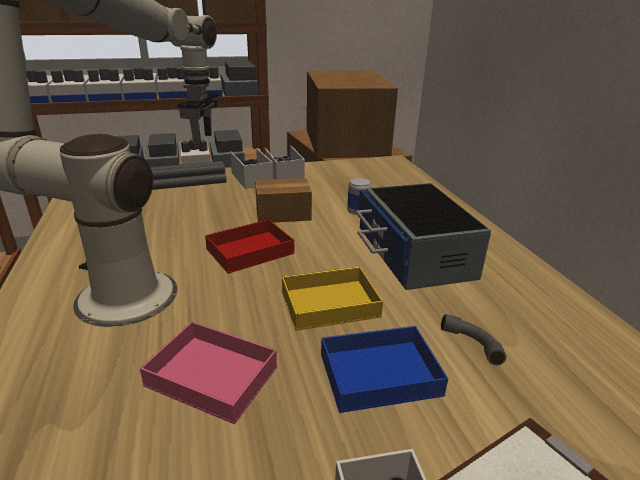

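The cabinet is at (310,90) in the top view, with the top handle at (307,172). The tray candidates are blue (493,236), yellow (385,246), red (252,310) and pink (458,378), and I choose blue. The handle candidates in the side view are the upper bar at (366,213) and the lower one at about (372,245), and I choose the upper. Next I measure poses and take one close crop.

Run:
```python
from h import *
p,d,m=cap('top'); X=cloud(m,d)
def rect(mask,name):
    q=X[mask][:,:2].astype(np.float32); r=cv2.minAreaRect(q); print(name,mask.sum(),np.round(r[0],1),np.round(r[1],1),round(r[2],2),np.round(np.median(X[mask],0)))
    return r
x,y,z=X[...,0],X[...,1],X[...,2]
b=(x>560)&(x<900)&(abs(y-20)<220)
top=b&(z>138)&(z<152)&(d>0); r=rect(top,'cabtop')
h=(x>560)&(x<650)&(abs(y-26)<90)&(z>108)&(z<132)&(d>0)
h0=h&(x<np.percentile(x[h],60)); rect(h,'handle')
bar=h
q=X[bar];print(np.round(np.percentile(q,[1,5,50,95,99],axis=0)))
hsv=cv2.cvtColor(p,cv2.COLOR_RGB2HSV); blue=(hsv[...,0]>105)&(hsv[...,0]<130)&(hsv[...,1]>150)&(x<620)&(y<-250)&(z<60)
rect(blue,'tray all'); rect(blue&(z>38),'tray rim'); rect(blue&(z<12),'tray floor')
# front row of bar by columns
for c in range(282,336,6):
    col=[(r,np.round(X[r,c],0).tolist()) for r in range(150,182) if 108<z[r,c]<135 ]
    print(c,col[-4:])
c=cv2.resize(p[120:200,220:400],None,fx=4,fy=4); save('crop1.png',c)
```

```text
cabtop 16848 [758.2  23.8] [320.6 229.1] 89.26 [760.  23. 145.]
handle 668 [622.4  26. ] [179.2  46.5] 89.35 [619.  25. 124.]
[[599. -59. 109.]
 [600. -37. 112.]
 [619.  25. 124.]
 [645.  89. 129.]
 [646. 111. 131.]]
tray all 5712 [ 493.9 -395.6] [171.2 204.4] 86.9 [ 492. -395.    4.]
tray rim 541 [ 491.9 -386. ] [151.8 199.5] 86.71 [ 492. -393.   45.]
tray floor 5027 [ 495.2 -395.9] [170.  202.3] 86.7 [ 491. -393.    4.]
282 [(171, [606.0, 77.0, 125.0]), (172, [604.0, 76.0, 128.0]), (173, [601.0, 76.0, 129.0]), (174, [601.0, 77.0, 122.0])]
288 [(171, [607.0, 64.0, 124.0]), (172, [604.0, 64.0, 127.0]), (173, [602.0, 64.0, 126.0]), (174, [601.0, 64.0, 122.0])]
294 [(171, [606.0, 52.0, 128.0]), (172, [604.0, 52.0, 127.0]), (173, [602.0, 52.0, 128.0]), (174, [601.0, 52.0, 120.0])]
300 [(172, [605.0, 40.0, 126.0]), (173, [603.0, 40.0, 126.0]), (174, [602.0, 40.0, 120.0]), (175, [599.0, 40.0, 122.0])]
306 [(172, [605.0, 27.0, 126.0]), (173, [603.0, 27.0, 124.0]), (174, [602.0, 28.0, 123.0]), (175, [600.0, 27.0, 122.0])]
312 [(172, [606.0, 15.0, 122.0]), (173, [603.0, 15.0, 127.0]), (174, [602.0, 15.0, 123.0]), (175, [600.0, 15.0, 121.0])]
318 [(172, [605.0, 3.0, 127.0]), (173, [603.0, 3.0, 127.0]), (174, [602.0, 3.0, 121.0]), (175, [600.0, 3.0, 125.0])]
324 [(172, [605.0, -9.0, 131.0]), (173, [603.0, -9.0, 128.0]), (174, [602.0, -9.0, 126.0]), (175, [600.0, -9.0, 122.0])]
330 [(173, [605.0, -22.0, 124.0]), (174, [602.0, -22.0, 127.0]), (175, [601.0, -22.0, 121.0]), (176, [599.0, -22.0, 119.0])]
```

View pics/crop1.png

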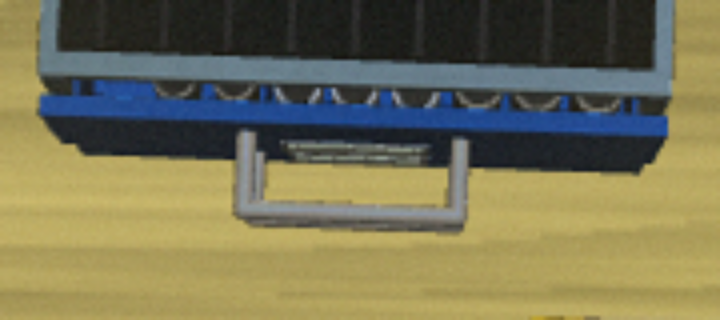

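Blue is confirmed as the order tray, with its centre at about (492,-388). The crop shows the top drawer slightly ajar and its bar at crop (350,213), which is px (307,173): world (603.5,26), yaw about -0.75°. I move above the bar with the jaws partly shut.

```bash
python3 -m creep '[[[1,-1.3,0],[0,0,-2]],[[4,-5.3,0],[0,0,-7]],[[8,-10.5,0],[0,0,-14]],[[11.5,-15.3,0],[0,0,-21]],[[15,-20,0],[0,0,-28]],[[18.5,-24.6,0],[0,0,-35]],[[22,-29.3,0],[0,0,-42]],[[25.5,-34,0],[0,0,-49]]]' 0.67; python3 -m creep '[[[3.5,-4.7,0],[0,0,-6]],[[7,-9.3,0],[0,0,-12]],[[9.5,-12.7,0],[0,0,-16]],[[11.3,-15,0],[0,0,-18]],[[12.1,-16.2,0],[0,0,-18.5]],[[12.2,-16.25,0],[0,0,-18.5]],[[12.2,-16.25,0],[0,0,-18.5]],[[12.2,-16.25,0],[0,0,-18.5]]]'
```

```text
clock: 2.05
eef_pos: [482.4, 185.9, 214.8]
tool_rot: [0.0, 0.988, 0.152, 0.0]
contact_force: [0.2, 0.1, 0.9]
grip_width: 0.33
clock: 3.05
eef_pos: [603.0, 26.9, 214.7]
tool_rot: [-0.0, 1.0, -0.005, -0.0]
contact_force: [-0.7, -0.2, 0.3]
grip_width: 0.332
```

```bash
python3 -m creep '[[[0,0,-1],[0,0,0]],[[0,-0.1,-3],[0,0,0]],[[0,-0.1,-5.5],[0,0,0]],[[0,-0.1,-8],[0,0,0]],[[0,-0.1,-10],[0,0,0]],[[0,-0.1,-11],[0,0,0]],[[0,-0.1,-11.3],[0,0,0]],[[0,-0.1,-11.3],[0,0,0]]]'; python3 -m creep '[[[0,0,0],[0,0,0]],[[0,0,0],[0,0,0]],[[0,0,0],[0,0,0]],[[0,0,0],[0,0,0]],[[0,0,0],[0,0,0]],[[0,0,0],[0,0,0]],[[0,0,0],[0,0,0]],[[0,0,0],[0,0,0]]]' 1
```

```text
clock: 4.05
eef_pos: [604.0, 24.9, 102.2]
tool_rot: [0.0, 1.0, -0.006, 0.001]
contact_force: [-0.0, -0.7, 0.4]
grip_width: 0.332
clock: 5.05
eef_pos: [603.9, 25.0, 102.2]
tool_rot: [0.0, 1.0, -0.006, 0.001]
contact_force: [-0.1, -0.6, 5.7]
grip_width: 0.095
```

```bash
python3 -m creep '[[[-0.2,0,0],[0,0,0]],[[-0.8,0,0],[0,0,0]],[[-1.8,0,0],[0,0,0]],[[-3,0.05,0],[0,0,0]],[[-4.2,0.05,0],[0,0,0]],[[-5.4,0.07,0],[0,0,0]],[[-6.6,0.09,0],[0,0,0]],[[-7.8,0.1,0],[0,0,0]]]'; python3 -m creep '[[[-1.2,0.02,0],[0,0,0]],[[-2.4,0.03,0],[0,0,0]],[[-3.6,0.05,0],[0,0,0]],[[-4.8,0.06,0],[0,0,0]],[[-6,0.08,0],[0,0,0]],[[-7,0.09,0],[0,0,0]],[[-7.6,0.1,0],[0,0,0]],[[-7.9,0.1,0],[0,0,0]]]'; python3 -m creep '[[[-0.2,0,0],[0,0,0]],[[-0.4,0,0],[0,0,0]],[[-0.6,0,0],[0,0,0]],[[-0.8,0,0],[0,0,0]],[[-0.9,0.01,0],[0,0,0]],[[-1,0.01,0],[0,0,0]],[[-1.1,0.01,0],[0,0,0]],[[-1.1,0.01,0],[0,0,0]]]'
```

```text
clock: 6.05
eef_pos: [525.2, 26.0, 102.2]
tool_rot: [0.0, 1.0, -0.006, 0.001]
contact_force: [1.9, 1.1, 6.2]
grip_width: 0.1
clock: 7.05
eef_pos: [446.3, 27.0, 102.2]
tool_rot: [0.0, 1.0, -0.006, 0.001]
contact_force: [2.7, 1.3, 7.3]
grip_width: 0.099
clock: 8.05
eef_pos: [439.0, 27.0, 102.3]
tool_rot: [-0.0, 1.0, -0.007, 0.005]
contact_force: [16.8, 0.8, -6.0]
grip_width: 0.097
```

```bash
python3 -m creep '[[[0.3,0,0],[0,0,0]],[[0.3,0,0],[0,0,0]],[[0.3,0,0],[0,0,0]],[[0.3,0,0],[0,0,0]],[[0.3,0,0],[0,0,0]],[[0.3,0,0],[0,0,0]],[[0.3,0,0],[0,0,0]],[[0.3,0,0],[0,0,0]]]' 0.67;  python3 -m creep '[[[0,0,0.5],[0,0,0]],[[0,0,2],[0,0,0]],[[0,0,4.5],[0,0,0]],[[0,0,7],[0,0,0]],[[0,0,10],[0,0,0]],[[0,0,13],[0,0,0]],[[0,0,15],[0,0,0]],[[0,0,15],[0,0,0]]]'
python3 - <<'E'
from h import *
for n in('top','side'):
    p,d,m=cap(n);save(n+'1.png',p)
    for t in('top_drawer_handle','back_row','steel_box','conduit_body'):
        for r in spot_point(n,t)[:3]:
            u,v=r['point'];i,j=int(np.clip(v,0,479)),int(np.clip(u,0,639))
            print(n,t,round(r['score'],2),np.round([u,v]),np.round(w(m,u,v,d[i,j])))
E
```

```text
clock: 9.05
eef_pos: [438.5, 27.1, 101.6]
tool_rot: [0.0, 1.0, -0.006, -0.0]
contact_force: [0.0, 0.1, -0.2]
grip_width: 0.327
clock: 10.05
eef_pos: [439.7, 26.9, 254.2]
tool_rot: [0.0, 1.0, -0.006, 0.002]
contact_force: [-0.3, 0.5, -0.2]
grip_width: 0.329
top top_drawer_handle 0.25 [162. 241.] [457. 326.  99.]
top back_row 0.68 [308. 181.] [593.  24.  89.]
top steel_box 0.78 [278. 176.] [602.  88.  85.]
top conduit_body 0.65 [336. 176.] [600. -34. 120.]
side top_drawer_handle 0.74 [301. 227.] [490. 263.  -1.]
side back_row 0.93 [359. 232.] [570. -27. 119.]
side steel_box 0.96 [350. 221.] [578.  62. 104.]
side conduit_body 0.76 [366. 242.] [578. -61. 107.]
side conduit_body 0.36 [354. 209.] [607. 117. 113.]
```

View pics/top1.png

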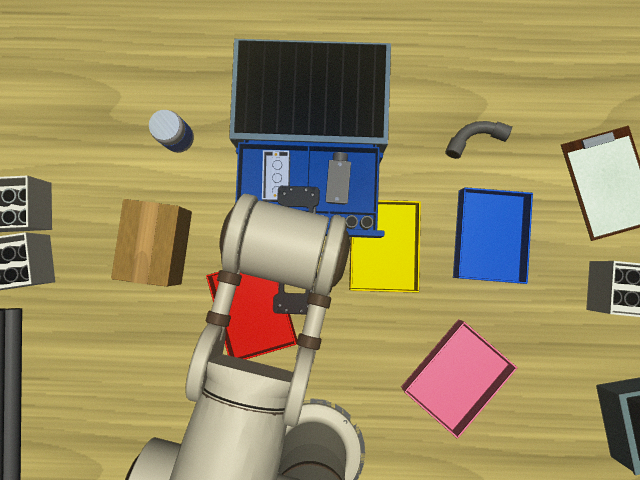

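The drawer is open. The steel box is at (276,175) in the left compartment, the fitting is at (339,178) on the right, and the arm clears the box. I fit the box's outline from this view.

Run:
```python
from h import *
p,d,m=cap('top');X=cloud(m,d)
hsv=cv2.cvtColor(p,cv2.COLOR_RGB2HSV)
roi=np.zeros(d.shape,bool);roi[144:206,246:302]=1
x,y,z=X[...,0],X[...,1],X[...,2]
g=roi&(hsv[...,1]<90)&(hsv[...,2]>70)&(z<135)&(z>75)
n,l,s,c=cv2.connectedComponentsWithStats(g.astype(np.uint8)); k=1+s[1:,4].argmax(); print(s[k]); g=l==k
f=cv2.morphologyEx(g.astype(np.uint8),cv2.MORPH_CLOSE,np.ones((9,9)))>0
vv,uu=np.nonzero(f); ct=np.array([wz(m,a,b,119.)[:2] for a,b in zip(uu,vv)],np.float32); r=cv2.minAreaRect(ct); print('mask at z119',r)
rim=g&(z>110); q=X[rim][:,:2].astype(np.float32); print('rim',rim.sum(),cv2.minAreaRect(q),np.median(z[rim]))
o=cv2.resize(p[140:220,230:390],None,fx=5,fy=5,interpolation=cv2.INTER_CUBIC)
b=np.array([[ (u-230+.5)*5,(v-140+.5)*5] for u,v in [(cv2.minAreaRect(np.stack([uu,vv],1).astype(np.float32))[0])]]);print(b)
save('crop2.png',o)
```

```text
[ 262  150   28   50 1124]
mask at z119 ((600.012939453125, 90.44296264648438), (101.90167999267578, 55.664398193359375), 1.6854231357574463)
rim 298 ((599.9156494140625, 91.42677307128906), (102.50862884521484, 53.80523681640625), 0.9198943376541138) 118.90070122810212
[[230. 175.]]
```

View pics/crop2.png

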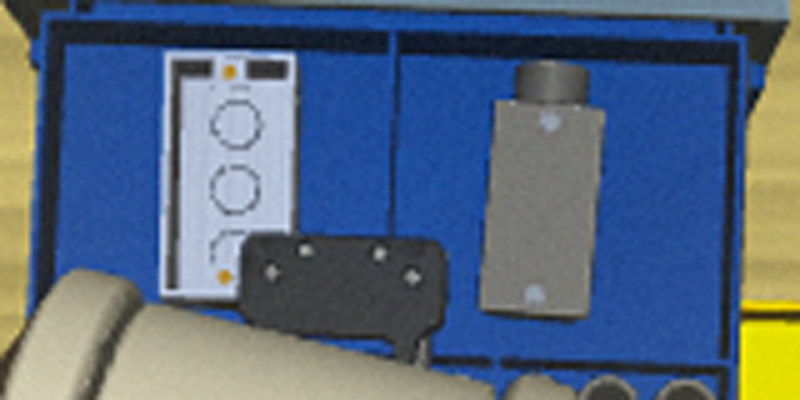

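The crop confirms the box: bright metal, open, long axis nearly along x, at crop (230,175). World centre is (600,91) with a yaw of about +1°.

```bash
python3 -m creep '[[[0.5,0.2,0],[0,0,-4]],[[2,0.8,0],[0,0,-13]],[[4.5,1.8,0],[0,0,-23]],[[7,2.8,0],[0,0,-33]],[[10,4,0],[0,0,-43]],[[12.5,5,0],[0,0,-53]],[[14.5,5.9,0],[0,0,-63]],[[16.1,6.5,0],[0,0,-73]]]' 0.17;  python3 -m creep '[[[0,0,-0.5],[0,0,-8]],[[0,0,-2],[0,0,-13]],[[0,0,-4],[0,0,-15.3]],[[0,0,-6],[0,0,-15.3]],[[0,0,-7.5],[0,0,-15.3]],[[0,0,-8],[0,0,-15.3]],[[0,0,-8],[0,0,-15.3]],[[0,0,-8],[0,0,-15.3]]]'
```

```text
clock: 11.6
eef_pos: [600.2, 92.5, 251.2]
tool_rot: [0.0, 0.799, -0.602, -0.0]
contact_force: [0.8, 0.4, 0.9]
grip_width: 0.827
clock: 12.6
eef_pos: [600.1, 92.1, 172.5]
tool_rot: [-0.001, 0.713, -0.701, 0.001]
contact_force: [-1.1, -0.7, 0.1]
grip_width: 0.831
```

```bash
python3 -m creep '[[[0,0,-0.8],[0,0,0]],[[0,0,-2.5],[0,0,0]],[[0,0,-4.5],[0,0,0]],[[0,0,-6],[0,0,0]],[[0,0,-7.2],[0,0,0]],[[0,0,-7.9],[0,0,0]],[[0,0,-8.2],[0,0,0]],[[0,0,-8.2],[0,0,0]]]'; python3 -m creep '[[[0,0,0],[0,0,0]],[[0,0,0],[0,0,0]],[[0,0,0],[0,0,0]],[[0,0,0],[0,0,0]],[[0,0,0],[0,0,0]],[[0,0,0],[0,0,0]],[[0,0,0],[0,0,0]],[[0,0,0],[0,0,0]]]' 1
```

```text
clock: 13.6
eef_pos: [599.7, 92.1, 89.9]
tool_rot: [-0.0, 0.713, -0.701, 0.0]
contact_force: [-0.2, -0.1, -0.0]
grip_width: 0.826
clock: 14.6
eef_pos: [599.8, 91.8, 90.1]
tool_rot: [-0.0, 0.713, -0.701, 0.0]
contact_force: [-0.7, -3.2, 4.7]
grip_width: 0.585
```

```bash
python3 -m creep '[[[0,0,0.4],[0,0,0]],[[0,0,1.5],[0,0,0]],[[0,0,3.2],[0,0,0]],[[0,0,5.5],[0,0,0]],[[0,0,8],[0,0,0]],[[0,0,10.5],[0,0,0]],[[0,0,12.3],[0,0,0]],[[0,0,13],[0,0,0]]]'
python3 - <<'E'
from h import *
m=optics.camera_model('top')
c=np.array([wz(m,u,v,45.)[:2] for u,v in [(463,187),(532,194),(527,284),(454,279)]]);print(c.round(),c.mean(0), cv2.minAreaRect(c.astype(np.float32)))
E
```

```text
clock: 15.6
eef_pos: [600.1, 92.2, 221.4]
tool_rot: [-0.001, 0.713, -0.701, 0.001]
contact_force: [0.0, 0.3, -1.6]
grip_width: 0.584
[[ 595. -315.]
 [ 583. -465.]
 [ 387. -454.]
 [ 393. -297.]] [ 489.77018282 -382.76198137] ((488.2232666015625, -383.5718078613281), (157.3706817626953, 202.60671997070312), 85.46405792236328)
```

```bash
python3 -m creep '[[[-0.2,-0.7,0],[0,0,0]],[[-0.7,-3,0],[0,0,-1]],[[-1.6,-7,0],[0,0,-1]],[[-2.7,-12,0],[0,0,-2]],[[-4,-17,0],[0,0,-2]],[[-5,-22,0],[0,0,-3]],[[-6.2,-27,0],[0,0,-3]],[[-7.3,-32,0],[0,0,-4]]]'; python3 -m creep '[[[-1.2,-5,0],[0,0,0]],[[-2.1,-9,-0.5],[0,0,0]],[[-2.9,-12.5,-2],[0,0,0]],[[-3.4,-14.7,-4],[0,0,0]],[[-3.6,-15.6,-6],[0,0,0]],[[-3.6,-15.7,-8],[0,0,0]],[[-3.6,-15.7,-9.3],[0,0,0]],[[-3.6,-15.7,-10],[0,0,0]]]'
```

```text
clock: 16.6
eef_pos: [524.9, -229.3, 218.2]
tool_rot: [-0.0, -0.688, 0.726, 0.001]
contact_force: [0.1, 0.1, -1.5]
grip_width: 0.584
clock: 17.6
eef_pos: [490.5, -383.8, 118.6]
tool_rot: [0.0, -0.689, 0.725, 0.001]
contact_force: [-0.7, 0.6, -1.5]
grip_width: 0.588
```

```bash
python3 -m creep '[[[0,0,-0.7],[0,0,0]],[[0,0,-2.3],[0,0,0]],[[0,0,-4.3],[0,0,0]],[[0,0,-6.3],[0,0,0]],[[0,0,-8],[0,0,0]],[[0,0,-9.2],[0,0,0]],[[0,0,-9.8],[0,0,0]],[[0,0,-9.8],[0,0,0]]]'; python3 -m creep '[[[0,0,-0.1],[0,0,0]],[[0,0,-0.2],[0,0,0]],[[0,0,-0.3],[0,0,0]],[[0,0,-0.4],[0,0,0]],[[0,0,-0.5],[0,0,0]],[[0,0,-0.55],[0,0,0]],[[0,0,-0.6],[0,0,0]],[[0,0,-0.6],[0,0,0]]]'
```

```text
clock: 18.6
eef_pos: [490.5, -384.9, 21.4]
tool_rot: [0.0, -0.688, 0.725, 0.0]
contact_force: [0.1, -0.4, -2.3]
grip_width: 0.586
clock: 19.6
eef_pos: [490.5, -384.8, 15.6]
tool_rot: [0.0, -0.688, 0.725, 0.0]
contact_force: [-1.3, -0.3, -1.8]
grip_width: 0.586
```

```bash
python3 -m creep '[[[0,0,-0.05],[0,0,0]],[[0,0,-0.1],[0,0,0]],[[0,0,-0.15],[0,0,0]],[[0,0,-0.2],[0,0,0]],[[0,0,-0.2],[0,0,0]],[[0,0,-0.2],[0,0,0]],[[0,0,-0.2],[0,0,0]],[[0,0,-0.2],[0,0,0]]]'
```

```text
clock: 20.6
eef_pos: [490.5, -384.9, 13.6]
tool_rot: [0.0, -0.688, 0.725, -0.0]
contact_force: [0.6, 0.0, -1.7]
grip_width: 0.584
```

```bash
python3 -m creep '[[[0,0,-0.05],[0,0,0]],[[0,0,-0.08],[0,0,0]],[[0,0,-0.1],[0,0,0]],[[0,0,-0.12],[0,0,0]],[[0,0,-0.14],[0,0,0]],[[0,0,-0.15],[0,0,0]],[[0,0,-0.15],[0,0,0]],[[0,0,-0.15],[0,0,0]]]'
```

```text
clock: 21.6
eef_pos: [490.5, -384.9, 13.1]
tool_rot: [-0.0, -0.688, 0.725, 0.0]
contact_force: [-3.6, 3.3, 7.4]
grip_width: 0.584
```

Contact is felt at 7 N. I release with a partial opening, then rise.

```bash
python3 -m creep '[[[0,0,0],[0,0,0]],[[0,0,0],[0,0,0]],[[0,0,0],[0,0,0]],[[0,0,0],[0,0,0]],[[0,0,0],[0,0,0]],[[0,0,0],[0,0,0]],[[0,0,0],[0,0,0]],[[0,0,0],[0,0,0]]]' 0.22; python3 -m creep '[[[0,0,0.5],[0,0,0]],[[0,0,2],[0,0,0]],[[0,0,4.5],[0,0,0]],[[0,0,8],[0,0,0]],[[0,0,12],[0,0,0]],[[0,0,16],[0,0,0]],[[0,0,19],[0,0,0]],[[0,0,20.5],[0,0,0]]]'
```

```text
clock: 22.6
eef_pos: [490.5, -384.9, 12.1]
tool_rot: [-0.0, -0.688, 0.725, -0.0]
contact_force: [-0.9, 0.8, -0.1]
grip_width: 0.781
clock: 23.6
eef_pos: [491.2, -385.6, 220.5]
tool_rot: [-0.0, -0.688, 0.725, -0.002]
contact_force: [-0.9, -0.0, 0.2]
grip_width: 0.774
```

```bash
python3 -m creep '[[[0,1,0],[0,0,3]],[[-0.5,3.5,0],[0,0,10]],[[-1.2,8,0],[0,0,20]],[[-2,13,0],[0,0,30]],[[-2.6,18,0],[0,0,40]],[[-3.2,23,0],[0,0,50]],[[-3.9,28,0],[0,0,60]],[[-4.5,33,0],[0,0,70]]]' 0.67; python3 -m creep '[[[-0.4,3.5,0],[0,0,10]],[[-0.6,6.3,0],[0,0,18]],[[-0.75,7.8,0],[0,0,22]],[[-0.75,8.2,0],[0,0,22.3]],[[-0.75,8.2,0],[0,0,22.3]],[[-0.75,8.2,0],[0,0,22.3]],[[-0.75,8.2,0],[0,0,22.3]],[[-0.75,8.2,0],[0,0,22.3]]]'
python3 - <<'E'
from h import *
p,d,m=cap('top');save('top2.png',p);p2,d2,m2=cap('side');save('side2.png',p2)
c=np.hstack([cv2.resize(p[120:320,220:560],(400,235)),cv2.resize(p2[180:420,200:560],(400,267))[:235]]);save('c3.png',cv2.resize(c,(800,235)))
for t in('steel_box','top_drawer_handle'): print([ (round(r['score'],2),np.round(r['point'])) for r in spot_point('side',t)[:3]])
E
```

```text
clock: 24.6
eef_pos: [444.7, -53.2, 216.8]
tool_rot: [-0.0, 0.98, -0.197, -0.0]
contact_force: [0.7, 0.2, -0.4]
grip_width: 0.326
clock: 25.6
eef_pos: [438.0, 26.8, 217.1]
tool_rot: [0.0, 1.0, -0.006, -0.0]
contact_force: [1.0, -0.6, -0.2]
grip_width: 0.328
[(0.87, array([378., 374.]))]
[(0.61, array([303., 222.])), (0.46, array([376., 373.]))]
```

View pics/c3.png

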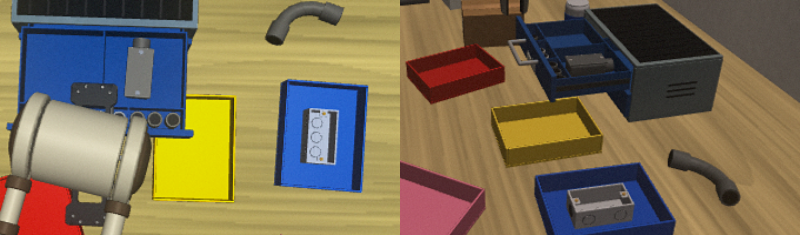

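The box stands flat and open side up in the blue tray (side px 377,374). The fitting is still in the right compartment and the drawer is at its stop. I regrasp the handle.

```bash
python3 -m creep '[[[0.05,0,-1],[0,0,0]],[[0.05,0,-3],[0,0,0]],[[0.05,0,-5.5],[0,0,0]],[[0.05,0,-8],[0,0,0]],[[0.05,0,-10],[0,0,0]],[[0.05,0,-11],[0,0,0]],[[0.05,0,-11.5],[0,0,0]],[[0.05,0,-11.5],[0,0,0]]]'; python3 -m creep '[[[0,0,0],[0,0,0]],[[0,0,0],[0,0,0]],[[0,0,0],[0,0,0]],[[0,0,0],[0,0,0]],[[0,0,0],[0,0,0]],[[0,0,0],[0,0,0]],[[0,0,0],[0,0,0]],[[0,0,0],[0,0,0]]]' 1
```

```text
clock: 26.8
eef_pos: [438.6, 27.1, 102.2]
tool_rot: [0.0, 1.0, -0.006, 0.0]
contact_force: [0.0, 0.1, 0.5]
grip_width: 0.329
clock: 27.8
eef_pos: [438.9, 27.0, 102.6]
tool_rot: [0.0, 1.0, -0.006, 0.0]
contact_force: [0.3, 0.3, 5.3]
grip_width: 0.095
```

```bash
python3 -m creep '[[[0.2,0,0],[0,0,0]],[[0.8,0,0],[0,0,0]],[[1.8,-0.02,0],[0,0,0]],[[3,-0.04,0],[0,0,0]],[[4.2,-0.06,0],[0,0,0]],[[5.4,-0.07,0],[0,0,0]],[[6.6,-0.09,0],[0,0,0]],[[7.8,-0.1,0],[0,0,0]]]'; python3 -m creep '[[[1.2,-0.02,0],[0,0,0]],[[2.4,-0.03,0],[0,0,0]],[[3.6,-0.05,0],[0,0,0]],[[4.8,-0.06,0],[0,0,0]],[[6,-0.08,0],[0,0,0]],[[7,-0.09,0],[0,0,0]],[[7.6,-0.1,0],[0,0,0]],[[7.9,-0.1,0],[0,0,0]]]'; python3 -m creep '[[[0.2,0,0],[0,0,0]],[[0.4,0,0],[0,0,0]],[[0.6,0,0],[0,0,0]],[[0.8,0,0],[0,0,0]],[[1,-0.01,0],[0,0,0]],[[1.1,-0.01,0],[0,0,0]],[[1.2,-0.01,0],[0,0,0]],[[1.3,-0.02,0],[0,0,0]]]'
```

```text
clock: 28.8
eef_pos: [516.7, 26.1, 102.6]
tool_rot: [0.0, 1.0, -0.006, -0.0]
contact_force: [-3.3, -0.2, 7.6]
grip_width: 0.098
clock: 29.8
eef_pos: [595.7, 25.0, 102.6]
tool_rot: [0.0, 1.0, -0.006, -0.0]
contact_force: [-2.4, 0.0, 6.7]
grip_width: 0.099
clock: 30.8
eef_pos: [608.4, 24.9, 102.6]
tool_rot: [0.0, 1.0, -0.006, -0.0]
contact_force: [-1.4, 0.5, 6.0]
grip_width: 0.097
```

```bash
python3 -m creep '[[[0.1,0,0],[0,0,0]],[[0.2,0,0],[0,0,0]],[[0.3,0,0],[0,0,0]],[[0.4,0,0],[0,0,0]],[[0.5,0,0],[0,0,0]],[[0.6,0,0],[0,0,0]],[[0.7,0,0],[0,0,0]],[[0.7,0,0],[0,0,0]]]'
```

```text
clock: 31.8
eef_pos: [611.9, 24.8, 102.6]
tool_rot: [0.0, 1.0, -0.006, -0.005]
contact_force: [-15.6, -0.9, 16.3]
grip_width: 0.1
```

```bash
python3 -m creep '[[[-0.3,0,0],[0,0,0]],[[-0.3,0,0],[0,0,0]],[[-0.3,0,0],[0,0,0]],[[-0.3,0,0],[0,0,0]],[[-0.3,0,0],[0,0,0]],[[-0.3,0,0],[0,0,0]],[[-0.3,0,0],[0,0,0]],[[-0.3,0,0],[0,0,0]]]' 0.67;  python3 -m creep '[[[0,0,0.5],[0,0,0]],[[0,0,2],[0,0,0]],[[0,0,4.5],[0,0,0]],[[0,0,7],[0,0,0]],[[0,0,10],[0,0,0]],[[0,0,12],[0,0,0]],[[0,0,13],[0,0,0]],[[0,0,13],[0,0,0]]]'; python3 -m creep '[[[-1,0,0],[0,0,0]],[[-3,0,0],[0,0,0]],[[-6,0,0],[0,0,0]],[[-10,0,0],[0,0,0]],[[-14,0,0],[0,0,0]],[[-17,0,0],[0,0,0]],[[-18,0,0],[0,0,0]],[[-18,0,0],[0,0,0]]]'
python3 - <<'E'
from h import *
p,d,m=cap('top');p2,d2,m2=cap('side')
save('fin.png',np.hstack([cv2.resize(p,(400,300)),cv2.resize(p2,(400,300))]))
X=cloud(m,d);x,y,z=[X[...,i] for i in range(3)]
h=(d>0)&(x>590)&(x<660)&(abs(y-25)<45)&(z>110)&(z<132)
print('bar x',np.round(np.percentile(x[h],[1,5,20,50]),1))
for n,M,D in(('top',m,d),('side',m2,d2)):
  for t in('steel_box','carton','can','elbow','top_drawer_handle'):
    for r in spot_point(n,t)[:1]:
        u,v=r['point'];print(n,t,round(r['score'],2),np.round([u,v]),np.round(w(M,u,v,D[int(v),int(u)])))
E
```

```text
clock: 32.8
eef_pos: [612.5, 24.9, 102.1]
tool_rot: [-0.0, 1.0, -0.006, 0.0]
contact_force: [-0.0, 0.7, -0.2]
grip_width: 0.329
clock: 33.8
eef_pos: [612.7, 24.9, 232.5]
tool_rot: [0.0, 1.0, -0.006, 0.0]
contact_force: [0.2, 0.5, -0.4]
grip_width: 0.331
clock: 34.8
eef_pos: [432.3, 24.9, 231.8]
tool_rot: [-0.0, 1.0, -0.006, -0.0]
contact_force: [0.4, 0.0, 0.6]
grip_width: 0.329
bar x [607.2 607.8 609.5 614.1]
top steel_box 0.98 [486. 237.] [ 489. -380.    5.]
top carton 0.88 [160. 244.] [452. 328. 104.]
top can 0.73 [180. 137.] [682. 301.  84.]
top elbow 0.96 [472. 138.] [ 717. -349.   -2.]
top top_drawer_handle 0.75 [306. 170.] [609.  27. 128.]
side steel_box 0.69 [368. 221.] [609.  11. 126.]
side carton 0.93 [281. 216.] [436. 302.  26.]
side can 0.56 [356. 208.] [686. 307.  24.]
side elbow 0.73 [470. 345.] [ 706. -355.    1.]
side top_drawer_handle 0.98 [368. 220.] [611.  19. 124.]
```

View pics/fin.png

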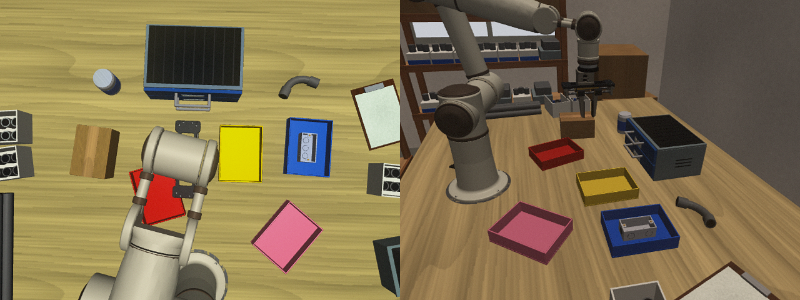

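The drawer is shut, the box is in the blue tray, the bystanders are in place and the arm is free. I hand the job in.

```bash
python3 -c "
from bench import order; print(order.close_job())"
```

```text
the job is handed in; nothing more can be done
None
```

The job is done and handed in at about 35 s of the 67 s. I pulled the top drawer by its handle to the stop and lifted the steel box from the left back compartment. I set it down open side up in the blue tray, at a contact force of about 7 N, then pushed the drawer shut slowly.

**Last checks**
- **Drawer:** the handle travelled 173 mm back from the stop to a firm end, at about 16 N. The final depth picture puts the bar about where I left it (near x = 612 mm).
- **Box:** both cameras show it flat in the blue tray. The grey fitting was still in the drawer in the last picture before closing.
- **Bystanders:** the carton, can and elbow were within about 15 mm of where they first measured. That is the detectors' own scatter, and the arm touched none of them.
- **Arm:** it was clear of everything, with no force on the wrist.

**One disagreement:** in the last side picture the network reported the steel box at the drawer handle (score 0.69). That is a false report: the picture itself and the top camera (score 0.98) both show the box in the tray.

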